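# Tools back on their shadow boards

## Task

Tidy the carving bench: put the block plane, the palm gouge, the try square and the tape measure each back on the little plywood board that bears its black silhouette, lying flat, right way up, and covering the silhouette the way it is drawn. Set each one down rather than dropping it, and leave the green wax tin standing where it is.

Things in the scene. Friction and masses are not known exactly. Their poses are not given: they have to be found in the camera images.
- plane: block plane: dark grey steel body 125 x 42 mm (x by y), straight vertical sides up to 26 mm high, a sloping brass cap on the rear half (to 43 mm high) and a brass knob near the +x end (to 42 mm). Grip it across y, over the middle of its sides. About 0.35 kg. Origin: centre of the underside; x along its length, knob at +x, z up.
- gouge: wood-carver's palm gouge: dark wooden handle 56 long, 30 wide, 26 mm high, flat underside, short neck, thin steel blade; 125 mm in all. Origin: underside plane, under the handle; x points to the blade tip, z up. Handle spans x = -40 to +16 mm, tip at x = +85 mm (blade 9 to 15 mm above the underside). Grip the handle across y at x = -12 mm. 0.09 kg.
- square: try square, L-shaped: red stock 90 (x) x 20 (y) x 16 mm high, with brass strip; steel blade 25 wide, 3 mm thick, flush with the underside. Origin: underside plane; the stock's middle is at (0, -20) mm; the blade covers x = 20 to 45, y = -10 to +70 mm, running to +y from the stock's +x end. Grip the stock across y at (-12, -20) mm. 0.15 kg. z up.
- tape: tape measure: yellow rounded case 66 x 54 mm (x by y), 32 mm high, lying flat, black disc on top, black band. Grip it across y. About 0.2 kg. Origin: centre of the underside; x along its longer side, z up.
- plane_board: fixed plywood board, 6 mm thick, 145 x 65 mm, with a plain black oblong silhouette (129 x 46 mm) along x: the block plane's place. Origin: centre of the underside, top at z = 6 mm, x along its length. The plane belongs with its origin over this origin and its x axis along this x axis; either way round is right.
- gouge_board: fixed plywood board, 6 mm thick, 145 x 55 mm, with the black silhouette of the gouge (broad handle, narrow blade to +x). Origin: centre of the underside, top at z = 6 mm, x along its length. The gouge belongs with its origin at x = -20 mm, y = 0 of this frame and its axes parallel to these (blade to +x).
- square_board: fixed plywood board, 6 mm thick, 105 mm (x) by 120 mm (y), with the black L-shaped silhouette of the try square. Origin: centre of the underside, top at z = 6 mm. The square belongs with its origin at x = 0, y = -20 mm of this frame and its axes parallel to these (blade silhouette runs to +y at the +x side).
- tape_board: fixed plywood board, 6 mm thick, 90 x 85 mm (x by y), with a black rounded, nearly square silhouette 70 x 58 mm: the tape measure's place. Origin: centre of the underside, top at z = 6 mm, x along the silhouette's longer side. The tape belongs with its origin over this origin and its x axis along this x axis; either way round is right.
- wax_tin: small round green tin of wax, 42 mm in diameter, 26 mm high, standing loose among the tools near the middle of the bench; to be left alone. Origin: centre of the underside.
Not all that is in view belongs to the job. Leave any blue or red look-alike of the tape alone. What is shaped like the plane but purple is not meant.

How it is judged:
At the end, for the whole second after the job is handed in: Every tool rests released and flat (0.12 rad), right way up, on its own board, within 12 mm along each board axis and 0.22 rad of its place; gouge and square as drawn, plane and tape either way round. Wax tin moved under 25 mm (x of plane in the frame of plane_board between -0.012 and 0.012 m and y of plane in the frame of plane_board between -0.012 and 0.012 m and z of plane in the frame of plane_board between 0.003 and 0.01 m and angle between the x axis of plane and the x axis of plane_board, either way round below 0.22 rad and angle between each of plane, gouge, square, tape's own z axis and vertical below 0.12 rad and linear speed of each of plane, gouge, square, tape below 0.02 m/s and angular speed of each of plane, gouge, square, tape below 0.15 rad/s and x of gouge in the frame of gouge_board between -0.032 and -0.008 m and y of gouge in the frame of gouge_board between -0.012 and 0.012 m and z of gouge in the frame of gouge_board between 0.003 and 0.01 m and angle between the x axis of gouge and the x axis of gouge_board, either way round below 0.22 rad and x of gouge_board in the frame of gouge above 0 m and x of square in the frame of square_board between -0.012 and 0.012 m and y of square in the frame of square_board between -0.032 and -0.008 m and z of square in the frame of square_board between 0.003 and 0.01 m and angle between the x axis of square and the x axis of square_board, either way round below 0.22 rad and y of square_board in the frame of square above 0 m and x of tape in the frame of tape_board between -0.012 and 0.012 m and y of tape in the frame of tape_board between -0.012 and 0.012 m and z of tape in the frame of tape_board between 0.003 and 0.01 m and angle between the x axis of tape and the x axis of tape_board, either way round below 0.22 rad and distance of wax_tin from where it was at the start of the episode below 0.025 m); the robot touches nothing.
It fails at once if a tool is dropped or slammed onto its board (faster than 0.6 m/s within 20 mm above it) ((linear speed of plane above 0.6 m/s and z of plane in the frame of plane_board below 0.026 m and horizontal distance between plane and plane_board below 0.07 m) or (linear speed of gouge above 0.6 m/s and z of gouge in the frame of gouge_board below 0.026 m and horizontal distance between gouge and gouge_board below 0.07 m) or (linear speed of square above 0.6 m/s and z of square in the frame of square_board below 0.026 m and horizontal distance between square and square_board below 0.07 m) or (linear speed of tape above 0.6 m/s and z of tape in the frame of tape_board below 0.026 m and horizontal distance between tape and tape_board below 0.07 m)).
It fails at once if the wax tin is pushed more than 25 mm or tipped (distance of wax_tin from where it was at the start of the episode above 0.025 m or angle between wax_tin's own z axis and vertical above 0.3 rad).
It also fails if it takes over 112 s, if anything falls off the work surface, if the arm or the gripper's body presses on something with over 40 N, if the wrist force passes 120 N, or if a joint passes its speed limit or range.

## Robot

A 6-joint arm with a two-finger parallel gripper is mounted at the origin on the work surface. World frame = base frame: x ahead of the robot, y to its left, z up, the work surface at z = 0. Lengths are in m, angles in rad, forces in N, time in s.
With the tool pointing down it reaches from about 0.3 to 0.775 m from the base axis. Payload 14.6 kg.
Tool frame: the origin (TCP) lies at the very end of the fingers, on their centre line; the grasp point (between the pads) lies 19 mm behind it (bot.grasp_offset is the distance from the TCP to the grasp point, in m); z points along the fingers, y is the line along which they close (so a half turn about z gives the same grasp; the last joint's range is limited). The gripper opens to 85 mm and grips with 20 to 120 N. Pads are 22 mm wide; open, the fingers measure 114 mm over their backs; the gripper's body (76 mm by 85 mm) begins 54 mm behind the grasp point. The pads swing forward as they close: fully open they stand 13 mm farther back than shut.
Start: joints at [1.049, 0.3, 1.521, -0, 1.321, -0.067], TCP at [0.242, 0.494, 0.231] pointing down, gripper open.
Joint ranges: [-3.03, 3.03], [-0.79, 2.21], [0.23, 2.52], [-1.04, 4.18], [0, 3.07], [-2.55, 2.55]. Speed limits (rad/s): [2.22, 2.22, 2.57, 3.14, 3.14, 3.14].

## Interface

Orientations are given as a unit quaternion [w, x, y, z].
In Python, from cell import monitor, viewer, ticket, bot gives the robot as it stands.
- The arm moves only by the tool jog_arm, never from a script. Its argument "rows" is one flat list of numbers, 7 for each row, row after row: the shift along the tool's x, y, z in m, then the turn, a rotation vector about the tool's x, y, z in degrees, then the opening, from 0 (shut) to 1 (fully open). In form: [tx, ty, tz, rx, ry, rz, claw, tx, ty, tz, rx, ry, rz, claw, ...]. A call has exactly 8 rows; each row shifts and turns the commanded pose from where the row before left it, along the tool's axes as they then stand; what a row does not reach is not made up. A row lasts 1/10 s, in which the tool goes at most 50 mm and 8.59 degrees, less where a joint would pass 70% of its speed; a pose out of reach is approached as far as the arm can. A call is refused whole if a number of a shift passes 0.05 or a number of a turn 8.59, either way. A call with a gripper value outside its range is refused whole. The fingers move at their own pace and stop on an object; the grip force is fixed at half the most. Time passes only in rows, so rows that do not move let the fingers close, or fill a call up. It gives the time, the measured TCP pose, the force, the opening and the grip force at its end, in the units of the state.
- monitor.sense(): the state, without advancing time (a new reading comes with each control period).
- viewer.get_image(name): name is "scene" or "top" or "wrist"; returns the picture (384x512x3 uint8, red, green, blue); there is no depth.
- viewer.camera_info(name): a dict with "fx", "fy", "cx", "cy" (pixels), "extrinsics" (4x4, takes a point from camera to world coordinates); the wrist camera has in their place "mount" (4x4, takes a point from camera to tool coordinates, whose origin is the TCP and whose axes are the flange's). Camera axes: x right, y up, looking along -z (the intrinsics and any distortion apply to the point x, -y, -z); pixel columns grow to the right and rows downward; lengths in m; the calibration is good to about 2 mm. A picture is of the moment at which its call begins: read the wrist's pose just before it. camera_info takes no time and is no camera call.
- ticket.hand_in(): hands the job in; it is judged then, once.
The state is a dict: "t": time; "joints": joint angles; "dq": joint speeds; "tau": joint torques, N m; "tool_pos": TCP position; "eef_rot": TCP orientation; "force": force on the tool from outside, world axes, zero at the start; "torque": the same for the moment, N m; "finger_gap": finger opening in m; "grip_force": force on a finger pad.
Only numpy, scipy, OpenCV 4.12 (cv2) and the standard library are available. Lean on these libraries where they do the work, as an engineer would, in place of code of your own. Each camera call takes 0.05 s, during which the arm holds its last target. There are 200 camera calls.

## Working session

There is one attempt and no reset: what is moved stays moved. The work goes in short steps, Python scripts to look and compute and a tool call to move; the robot and the scene stay as the last step left them, time stands still between calls to the robot, and variables do not carry over. Pictures are saved under pics/ and viewed, at most 16 in all, crops included, and the job is handed in when it is done.

Besides the shell and the picture viewer there is one more tool, called as a command line: name --argument value ..., lists and objects as JSON in quotes. jog_arm: Moves the arm, as the interface text tells. Its arguments: {"type":"object","properties":{"rows":{"type":"array"}},"required":["rows"]}

```bash
ls; mkdir -p pics; python3 - <<'E'
from cell import monitor, viewer, ticket, bot
import cv2,numpy as np
for n in ("top","scene"):
    im=viewer.get_image(n); cv2.imwrite(f"pics/{n}0.png",im[:,:,::-1])
    i=viewer.camera_info(n); print(n,{k:(np.round(v,4).tolist() if k=="extrinsics" else v) for k,v in i.items()})
print(viewer.camera_info("wrist")); print(monitor.sense()); print(bot.grasp_offset)
big=cv2.resize(cv2.imread("pics/top0.png"),(800,600),interpolation=cv2.INTER_CUBIC); cv2.imwrite("pics/top0b.png",big)
E
```

```text
pics
top {'fx': 429.5629916175786, 'fy': 429.5629916175786, 'cx': 259.90724708274905, 'cy': 191.90787842642703, 'extrinsics': [[-0.0293, 0.9978, -0.059, 0.4281], [-0.9995, -0.0301, -0.0131, -0.054], [-0.0149, 0.0586, 0.9982, 1.4115], [0.0, 0.0, 0.0, 1.0]]}
scene {'fx': 366.1168728194914, 'fy': 366.1168728194914, 'cx': 256.21224395974053, 'cy': 183.81104381206222, 'extrinsics': [[-0.4447, -0.5595, 0.6995, 1.208], [0.8957, -0.2742, 0.3501, 0.3063], [-0.0041, 0.7822, 0.623, 0.6231], [0.0, 0.0, 0.0, 1.0]]}
{'fx': 279.2205479453517, 'fy': 279.2205479453517, 'cx': 257.6317012691054, 'cy': 185.0456099564041, 'mount': array([[ 9.44907761e-04,  9.49638422e-01,  3.13346415e-01,
         7.99832215e-02],
       [ 9.99999430e-01, -1.05291316e-03,  1.75459377e-04,
         1.47880421e-04],
       [ 4.96549529e-04,  3.13346070e-01, -9.49638875e-01,
        -1.42875159e-01],
       [ 0.00000000e+00,  0.00000000e+00,  0.00000000e+00,
         1.00000000e+00]])}
{'t': 0.1, 'joints': array([ 1.04935357e+00,  3.00428485e-01,  1.52151492e+00, -8.39092776e-06,
        1.32069055e+00, -6.65923437e-02]), 'dq': array([ 0.00121023, -0.00236657, -0.00361274,  0.00026659,  0.00016409,
        0.00409233]), 'tau': array([ 1.84662014e-03, -5.44377673e+01, -3.62367618e+01, -2.51220553e-05,
        3.05089292e-03, -3.77386868e-06]), 'tool_pos': array([0.24152847, 0.49390091, 0.23077268]), 'eef_rot': array([-1.46994448e-04,  2.25468737e-01,  9.74250264e-01, -4.99486053e-04]), 'force': array([ 0.23943637, -0.99076752, -0.47347906]), 'torque': array([ 0.01452756, -0.03888111,  0.04728327]), 'grip_force': 0.0, 'finger_gap': 0.08551973142633212}
0.0187
```

View pics/top0b.png

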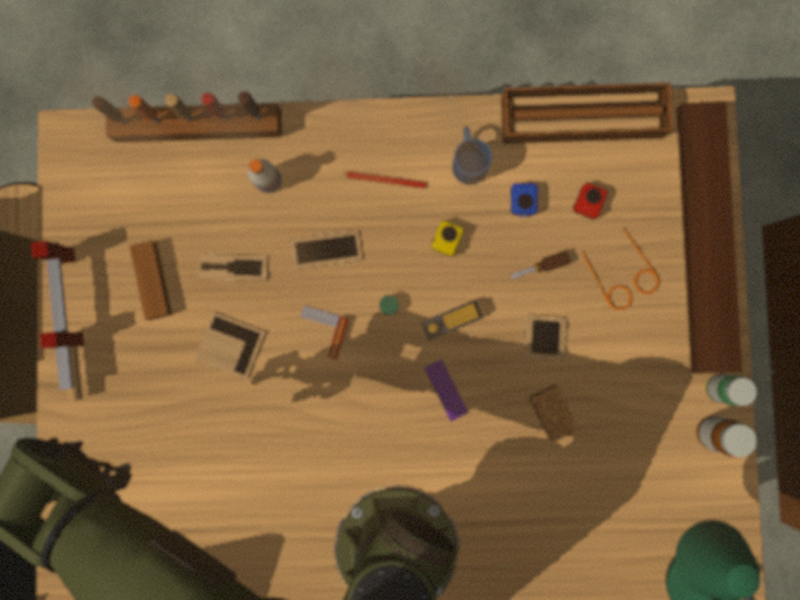

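View pics/scene0.png

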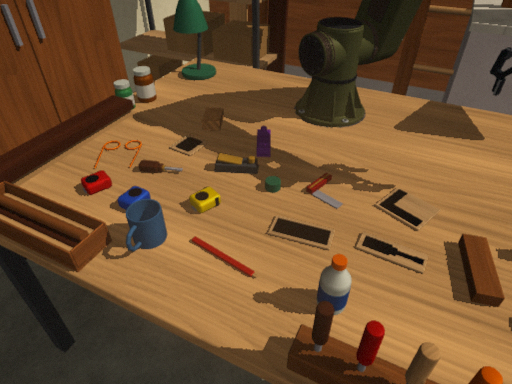

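Top view (800×600): the yellow tape is at (449,238), the dark plane with brass at (453,319), the gouge at (545,264) with its blade to the left, and the red square at (335,330). The wax tin is at (389,304). Boards: plane (328,248), gouge (235,267), square (233,345), tape (547,336). Look-alikes to leave alone: blue (525,200), red (590,200) and purple (446,390).

```bash
cat > h.py <<'E'
from cell import monitor, viewer, ticket, bot
import cv2,numpy as np
from scipy.spatial.transform import Rotation as R
def TCP(s):
    q=s["eef_rot"];T=np.eye(4);T[:3,:3]=R.from_quat([q[1],q[2],q[3],q[0]]).as_matrix();T[:3,3]=s["tool_pos"];return T
def cam(n,s=None):
    i=viewer.camera_info(n);E=TCP(s)@i["mount"] if n=="wrist" else i["extrinsics"];return i,E
def topix(P,i,E):
    p=np.linalg.inv(E)@np.append(P,1);return np.array([i["cx"]+i["fx"]*p[0]/-p[2],i["cy"]-i["fy"]*p[1]/-p[2]])
def toworld(u,v,z,i,E):
    d=E[:3,:3]@np.array([(u-i["cx"])/i["fx"],-(v-i["cy"])/i["fy"],-1]);k=(z-E[2,3])/d[2];return (E[:3,3]+k*d)
def ortho(im,i,E,z,x0,x1,y0,y1,s=1000.):
    "image: rows down = -x, cols right = -y ; s px/m"
    W=[(x1,y1),(x1,y0),(x0,y0),(x0,y1)]
    src=np.float32([topix([x,y,z],i,E) for x,y in W])
    dst=np.float32([[(y1-y)*s,(x1-x)*s] for x,y in W])
    return cv2.warpPerspective(im,cv2.getPerspectiveTransform(src,dst),(int((y1-y0)*s),int((x1-x0)*s)),flags=cv2.INTER_CUBIC)
def shot(name):
    s=monitor.sense();i,E=cam("wrist",s);im=viewer.get_image("wrist");np.savez(f"pics/{name}.npz",im=im,E=E,T=TCP(s));cv2.imwrite(f"pics/{name}.png",im[:,:,::-1]);return im,i,E
def load(name):
    d=np.load(f"pics/{name}.npz");return d["im"],viewer.camera_info("wrist"),d["E"]
def yaw(T): return np.degrees(np.arctan2(T[1,0],T[0,0]))
def go(x,y,z,tx=None):
    "tool-frame shift to a world point, and turn about tool z to make the tool x axis point at heading tx deg"
    s=monitor.sense();T=TCP(s);d=T[:3,:3].T@(np.array([x,y,z])-T[:3,3])
    t=0 if tx is None else -((tx-yaw(T)+180)%360-180)
    print("t %.2f"%s["t"],"shift mm",np.round(d*1000,1),"rz deg",round(t,1),"| yaw %.1f tilt %.2f"%(yaw(T),np.degrees(np.arccos(-T[2,2]))),"pos",np.round(s["tool_pos"],4),"q6 %.2f"%s["joints"][5],"gap %.4f grip %.0f"%(s["finger_gap"],s["grip_force"]))
E
python3 - <<'E'
from h import *
i,E=cam("top")
for n,u,v,z in [("tape",449,238,.03),("plane",453,319,.03),("gouge",545,264,.02),("sq",335,330,.01),("tin",389,304,.026),("pb",328,248,.006),("gb",235,267,.006),("sb",233,345,.006),("tb",547,336,.006),("purple",446,390,.03)]:
    print(n,np.round(toworld(u*.64,v*.64,z,i,E),3))
go(.40,.10,.30)
E
```

```text
tape [ 0.635 -0.128  0.03 ]
plane [ 0.467 -0.131  0.03 ]
gouge [ 0.576 -0.326  0.02 ]
sq [0.452 0.115 0.01 ]
tin [ 0.502 -0.     0.026]
pb [0.626 0.126 0.006]
gb [0.592 0.324 0.006]
sb [0.427 0.33  0.006]
tb [ 0.427 -0.327  0.006]
purple [ 0.323 -0.112  0.03 ]
t 0.10 shift mm [-315.4 -284.3  -69. ] rz deg 0 | yaw 153.9 tilt 0.06 pos [0.2415 0.4939 0.2308] q6 -0.07 gap 0.0855 grip 0
```

```bash
python3 - <<'E'
from h import *
go(.45,.22,.27,130)
E
```

```text
t 0.10 shift mm [-307.6 -154.5  -39.1] rz deg 23.9 | yaw 153.9 tilt 0.06 pos [0.2415 0.4939 0.2308] q6 -0.07 gap 0.0855 grip 0
```

jog_arm --rows '[-0.0385, -0.0193, -0.005, 0, 0, 0, 1, -0.0385, -0.0193, -0.005, 0, 0, 0, 1, -0.0385, -0.0193, -0.005, 0, 0, 0, 1, -0.0385, -0.0193, -0.005, 0, 0, 0, 1, -0.0385, -0.0193, -0.005, 0, 0, 0, 1, -0.0385, -0.0193, -0.005, 0, 0, 0, 1, -0.0385, -0.0193, -0.005, 0, 0, 0, 1, -0.0385, -0.0193, -0.005, 0, 0, 0, 1]'

```text
t: 0.9
tool_pos: [0.4512, 0.2185, 0.2713]
eef_rot: [-0.0, 0.225, 0.974, -0.0]
force: [0.0, 0.8, -0.9]
finger_gap: 0.0853
grip_force: 0.0
```

```bash
python3 - <<'E'
from h import *
im,i,E=shot("w1")
o=ortho(im,i,E,.006,.32,.70,-.05,.45,1500)
cv2.imwrite("pics/w1o.png",o[:,:,::-1])
go(.45,-.20,.27,130)
E
```

```text
t 0.95 shift mm [-179.4 -373.8    2.4] rz deg 23.8 | yaw 153.8 tilt 0.10 pos [0.4542 0.2146 0.272 ] q6 -0.74 gap 0.0857 grip 0
```

View pics/w1o.png

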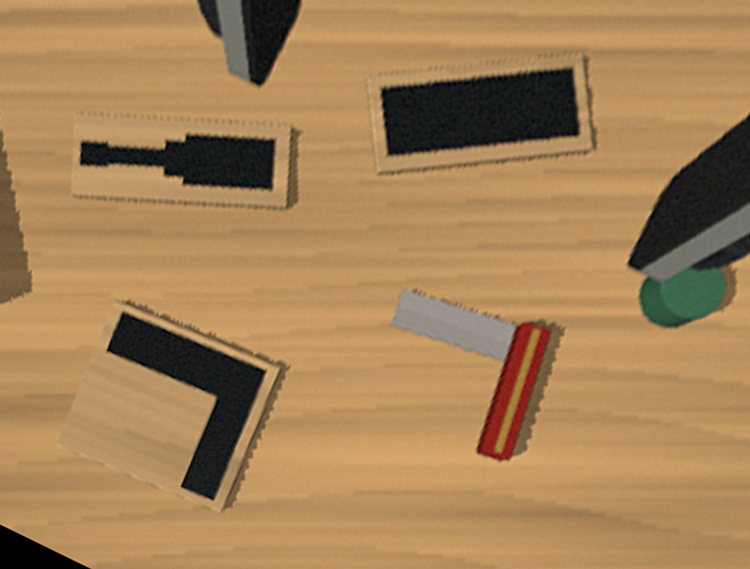

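Rectified left view (1.5 px/mm): plane board (480,112), gouge board (183,160), square board (175,405), try square with stock (513,392) and blade to (395,310), and wax tin (683,297). Everything is sharp and the sizes are plausible. Next is the right side.

jog_arm --rows '[-0.021, -0.044, 0, 0, 0, 0, 1, -0.021, -0.044, 0, 0, 0, 0, 1, -0.021, -0.044, 0, 0, 0, 0, 1, -0.021, -0.044, 0, 0, 0, 0, 1, -0.021, -0.044, 0, 0, 0, 0, 1, -0.021, -0.044, 0, 0, 0, 0, 1, -0.021, -0.044, 0, 0, 0, 0, 1, 0, 0, 0, 0, 0, 0, 1]'

```text
t: 1.75
tool_pos: [0.4466, -0.1256, 0.2709]
eef_rot: [-0.0, 0.228, 0.974, -0.0]
force: [0.0, 0.3, 0.2]
finger_gap: 0.0856
grip_force: 0.0
```

```bash
python3 - <<'E'
from h import *
im,i,E=shot("w2")
o=ortho(im,i,E,.006,.30,.70,-.45,.05,1500)
cv2.imwrite("pics/w2o.png",o[:,:,::-1])
go(.45,-.20,.27,130)
E
```

```text
t 1.80 shift mm [-36.8 -67.3   0.8] rz deg 23.7 | yaw 153.7 tilt 0.05 pos [ 0.4468 -0.1234  0.2709] q6 -1.46 gap 0.0856 grip 0
```

View pics/w2o.png

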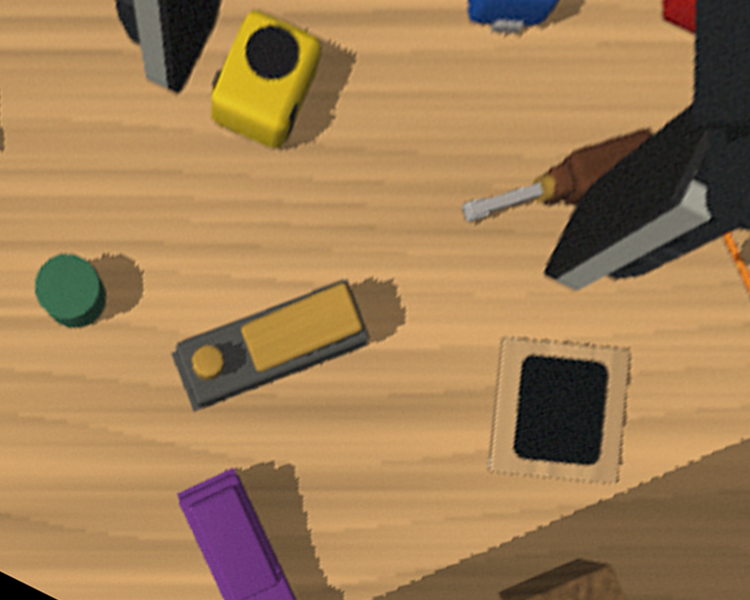

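Rectified right view: yellow tape (265,80), with blue (512,8) and red (690,10) tapes left alone; plane, grey steel and brass, (270,345), with the purple copy at (240,545) left alone; gouge handle (600,165) partly behind a finger, blade tip (468,212); tape board (560,410); tin (70,290). Now I'll fit the poses.

```bash
cat > fit.py <<'E'
from h import *
from scipy.optimize import minimize
S=2000.
def rect(x0,x1,y0,y1): return [(x0,y0),(x1,y0),(x1,y1),(x0,y1)]
def fit(mask,poly,x0,win):
    "pose (x,y,deg) of polygon(s) in mm best covering the mask (ortho window win)"
    X0,X1,Y0,Y1=win; mask=cv2.GaussianBlur(mask.astype(np.float32),(0,0),2)
    def cost(p):
        c,s=np.cos(p[2]/57.2958),np.sin(p[2]/57.2958);m=np.zeros(mask.shape,np.float32)
        for q in poly:
            a=np.array(q,float)/1000;w=a@np.array([[c,s],[-s,c]])+np.array(p[:2])/1000
            px=np.stack([(Y1-w[:,1])*S,(X1-w[:,0])*S],1)
            cv2.fillPoly(m,[np.int32(np.round(px*16))],1.,lineType=cv2.LINE_8,shift=4)
        m=cv2.GaussianBlur(m,(0,0),2)
        return float(np.abs(m-mask).sum()/m.sum())
    r=None
    for k in range(3):
        x=x0 if r is None else r.x
        r=minimize(cost,x,method="Nelder-Mead",options=dict(initial_simplex=np.array([x,[x[0]+8,x[1],x[2]],[x[0],x[1]+8,x[2]],[x[0],x[1],x[2]+8]])))
    return np.round(r.x,1),round(r.fun,3)
def run(name,shotname,kind,z,poly,x0,half=.1):
    im,i,E=load(shotname);x,y=x0[0]/1000,x0[1]/1000;win=(x-half,x+half,y-half,y+half)
    o=ortho(im,i,E,z,*win,s=S);h=cv2.cvtColor(o,cv2.COLOR_RGB2HSV).astype(int);H,s,v=h[...,0],h[...,1],h[...,2]
    m={"black":v<60,"red":((H<6)|(H>172))&(s>150)&(v>70),"grey":((s<110)&(v<140))|((H>18)&(s>150)),"yellow":(H>22)&(H<35)&(s>170)&(v>70),"disc":(v<60),"green":(H>60)&(H<95)&(s>80),"handle":(H<14)&(s>120)&(v<140)}[kind]
    n,l,st,_=cv2.connectedComponentsWithStats(cv2.morphologyEx(m.astype(np.uint8),cv2.MORPH_OPEN,np.ones((5,5))))
    c=l.shape[0]//2;d=[(np.hypot(*(np.argwhere(l==k)-c).T).min() if st[k,4]>400 else 1e9) for k in range(1,n)]
    m=(l==1+int(np.argmin(d)))
    m=cv2.morphologyEx(m.astype(np.uint8),cv2.MORPH_CLOSE,np.ones((25,25)))
    rr=cv2.minAreaRect(cv2.findContours(m,0,1)[0][0])
    a=np.argwhere(m).mean(0)
    print(name,*fit(m,poly,x0,win),"| minrect mm",np.round(np.sort(rr[1])/2,1),"centroid",np.round([(win[1]-a[0]/S)*1000,(win[3]-a[1]/S)*1000],1))
E
cat > m.py <<'E'
from fit import *
run("plane_board","w1","black",.006,[rect(-64.5,64.5,-23,23)],[626,130,5])
run("gouge_board(gouge origin)","w1","black",.006,[rect(-42,18,-17,17),rect(16,32,-11,11),rect(30,70,-5,5),rect(68,87,-8,8)],[590,300,177])
run("square_board(sq origin)","w1","black",.006,[rect(-47,47,-32,-8),rect(18,47,-10,72)],[430,310,70])
run("tape_board","w2","black",.006,[rect(-35,35,-29,29)],[427,-323,92])
run("stock","w1","red",.016,[rect(-45,45,-10,10)],[437,108,75])
run("plane","w2","grey",.026,[rect(-62.5,62.5,-21,21)],[468,-130,200])
run("tape","w2","yellow",.025,[rect(-33,33,-27,27)],[645,-127,70],.06)
run("tapedisc","w2","disc",.032,[rect(-15,15,-15,15)],[660,-130,0],.04)
run("tin1","w2","green",.026,[rect(-20,20,-20,20)],[503,0,0],.06)
E
python3 m.py
```

```text
plane_board [626.1 130.5  96. ] 0.064 | minrect mm [ 44.6 128.1] centroid [625.7 130.3]
gouge_board(gouge origin) [592.5 300.  269. ] 0.592 | minrect mm [ 32.3 132.2] centroid [593.6 320. ]
square_board(sq origin) [421.8 320.1 -21.9] 0.075 | minrect mm [ 92.6 103.4] centroid [439.6 319.3]
tape_board [ 426.6 -323.3  100.8] 0.295 | minrect mm [57.  68.4] centroid [ 426.8 -323.6]
stock [437.6 111.4 162. ] 0.075 | minrect mm [22.3 90.2] centroid [437.5 111.6]
plane [ 464.7 -127.2  290.2] 0.08 | minrect mm [ 44.8 121.7] centroid [ 464.6 -126.8]
tape [ 625.1 -124.    87.3] 0.505 | minrect mm [55.2 76.3] centroid [ 630.6 -123.1]
tapedisc [ 646.8 -128.7    4. ] 0.168 | minrect mm [31.  31.5] centroid [ 646.8 -128.5]
tin1 [500.3  -0.9 -20.1] 0.182 | minrect mm [39.6 46.3] centroid [500.1  -0.8]
```

```bash
cat > m2.py <<'E'
from fit import *
run("gouge_board(gouge origin)","w1","black",.006,[rect(-42,18,-17,17),rect(16,32,-11,11),rect(30,70,-5,5),rect(68,87,-8,8)],[592,309,87])
run("tape_board","w2","black",.006,[rect(-35,35,-29,29)],[427,-323,-5])
for z in (.02,.032): run("tape","w2","yellow",z,[rect(-33,33,-27,27)],[642,-127,-24],.06)
E
python3 m2.py; python3 -c "
from h import *
im,i,E=load('w2');print(E[:3,3])
go(.465,-.127,.12,110)"
```

```text
gouge_board(gouge origin) [593.1 310.2  86.8] 0.083 | minrect mm [ 32.3 128. ] centroid [593.5 318.3]
tape_board [ 427.  -323.5   -5.5] 0.071 | minrect mm [57.  68.4] centroid [ 426.8 -323.6]
tape [ 633.8 -122.5  -23.8] 0.356 | minrect mm [56.  77.2] centroid [ 633.8 -123.4]
tape [ 626.7 -122.   -24.6] 0.35 | minrect mm [55.  80.7] centroid [ 625.2 -122.5]
[ 0.37512307 -0.0898493   0.41376955]
t 1.80 shift mm [-18.1   4.8 150.8] rz deg 43.7 | yaw 153.7 tilt 0.05 pos [ 0.4468 -0.1234  0.2709] q6 -1.46 gap 0.0856 grip 0
```

Fits agree with the given sizes (plane board 128×45, tape board 68×57, L 93×103, stock 90×22, plane 122×45 mm). Taking the grey/brass plane first, not the purple one.

jog_arm --rows '[-0.0194, 0.0043, 0.03, 0, 0, 7.28, 0.8, 0, 0, 0.04, 0, 0, 7.28, 0.8, 0, 0, 0.045, 0, 0, 7.28, 0.8, 0, 0, 0.045, 0, 0, 7.28, 0.8, 0, 0, 0.04, 0, 0, 7.28, 0.8, 0, 0, 0.025, 0, 0, 7.28, 0.8, 0, 0, 0, 0, 0, 0, 0.8, 0, 0, 0, 0, 0, 0, 0.8]'

```text
t: 2.6
tool_pos: [0.467, -0.1252, 0.047]
eef_rot: [0.0, 0.57, 0.822, 0.0]
force: [0.4, 0.6, 0.3]
finger_gap: 0.0679
grip_force: 0.0
```

```bash
python3 - <<'E'
from h import *
im,i,E=shot("w3")
go(.466,-.128,.002,110)
E
```

```text
t 2.65 shift mm [-1.8 -2.2 45.7] rz deg 0.5 | yaw 110.5 tilt 0.10 pos [ 0.4673 -0.1256  0.0477] q6 -0.70 gap 0.0683 grip 0
```

View pics/w3.png

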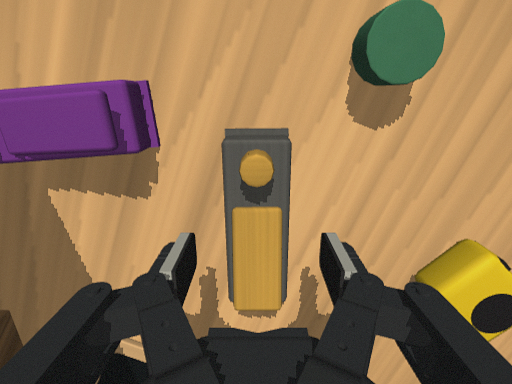

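The view shows the plane centred between the fingers (255,220), knob toward the tool's +x, purple copy off at (75,120), tin (400,40).

jog_arm --rows '[-0.0018, -0.001, 0.015, 0, 0, 0, 0.8, 0, 0, 0.016, 0, 0, 0, 0.8, 0, 0, 0.015, 0, 0, 0, 0.8, 0, 0, 0, 0, 0, 0, 0.8, 0, 0, 0, 0, 0, 0, 0.2, 0, 0, 0, 0, 0, 0, 0.2, 0, 0, 0, 0, 0, 0, 0.2, 0, 0, 0, 0, 0, 0, 0.2]'

```text
t: 3.45
tool_pos: [0.4672, -0.1281, 0.002]
eef_rot: [0.001, 0.571, 0.821, 0.0]
force: [-1.5, 2.2, 9.6]
finger_gap: 0.0407
grip_force: 61.6
```

```bash
python3 - <<'E'
from h import *
go(.626,.130,.10,96)
E
```

```text
t 3.45 shift mm [186.7 238.7 -97.8] rz deg 14.3 | yaw 110.3 tilt 0.15 pos [ 0.4672 -0.1281  0.002 ] q6 -0.70 gap 0.0407 grip 62
```

jog_arm --rows '[0, 0, -0.02, 0, 0, 0, 0.2, 0, 0, -0.04, 0, 0, 0, 0.2, 0, 0, -0.04, 0, 0, 0, 0.2, 0.0187, 0.0239, 0, 0, 0, 0, 0.2, 0.0187, 0.0239, 0, 0, 0, 0, 0.2, 0.0187, 0.0239, 0, 0, 0, 0, 0.2, 0.0187, 0.0239, 0, 0, 0, 0, 0.2, 0.0187, 0.0239, 0, 0, 0, 0, 0.2]'

```text
t: 4.25
tool_pos: [0.5464, 0.0024, 0.101]
eef_rot: [0.0, 0.571, 0.821, 0.0]
force: [0.2, -0.8, -4.0]
finger_gap: 0.0411
grip_force: 62.9
```

jog_arm --rows '[0.0187, 0.0239, 0, 0, 0, 0, 0.2, 0.0187, 0.0239, 0, 0, 0, 0, 0.2, 0.0187, 0.0239, 0, 0, 0, 0, 0.2, 0.0187, 0.0239, 0, 0, 0, 0, 0.2, 0.0187, 0.0239, 0, 0, 0, 0, 0.2, 0, 0, 0, 0, 0, 7.15, 0.2, 0, 0, 0, 0, 0, 7.15, 0.2, 0, 0, 0, 0, 0, 0, 0.2]'

```text
t: 5.05
tool_pos: [0.6255, 0.1305, 0.1006]
eef_rot: [-0.0, 0.67, 0.742, -0.0]
force: [0.3, 0.6, -3.7]
finger_gap: 0.0409
grip_force: 63.1
```

```bash
python3 - <<'E'
from h import *
im,i,E=shot("w4")
go(.626,.130,.008,96)
E
```

```text
t 5.10 shift mm [-0.4  0.4 92.7] rz deg 0.1 | yaw 96.1 tilt 0.00 pos [0.6255 0.1304 0.1007] q6 0.04 gap 0.0410 grip 63
```

View pics/w4.png

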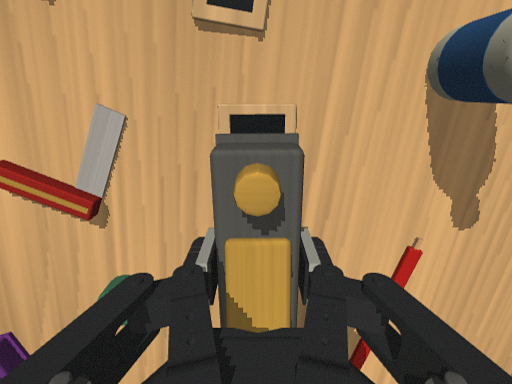

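```bash
python3 - <<'E'
from h import *
im,i,E=load("w4");T=np.load("pics/w4.npz")["T"]
for u,v,z in [(213,151,.1245),(302,151,.1245),(216,136,.0985),(298,136,.0985)]:
    p=toworld(u,v,z,i,E);print(np.round((np.linalg.inv(T)@np.append(p,1))[:3]*1000,1))
E
```

```text
[ 56.5 -18.7 -23.9]
[ 56.5  19.7 -23.9]
[ 59.1 -21.    2.1]
[59.2 21.4  2.1]
```

The plane hangs aligned above its board, its silhouette at (257,122). It sits 3 mm back in the hand, so I shift 3 mm and lower it.

jog_arm --rows '[0.0025, 0, 0.025, 0, 0, 0, 0.2, 0, 0, 0.03, 0, 0, 0, 0.2, 0, 0, 0.02, 0, 0, 0, 0.2, 0, 0, 0.01, 0, 0, 0, 0.2, 0, 0, 0.004, 0, 0, 0, 0.2, 0, 0, 0.003, 0, 0, 0, 0.2, 0, 0, 0, 0, 0, 0, 0.2, 0, 0, 0, 0, 0, 0, 0.2]'

```text
t: 5.9
tool_pos: [0.6258, 0.1329, 0.0092]
eef_rot: [0.0, 0.669, 0.743, 0.0]
force: [-0.0, 0.2, -4.1]
finger_gap: 0.0413
grip_force: 62.9
```

jog_arm --rows '[0, 0, 0.001, 0, 0, 0, 0.2, 0, 0, 0.001, 0, 0, 0, 0.2, 0, 0, 0, 0, 0, 0, 0.4, 0, 0, 0, 0, 0, 0, 0.8, 0, 0, 0, 0, 0, 0, 0.8, 0, 0, 0, 0, 0, 0, 0.8, 0, 0, -0.03, 0, 0, 0, 0.8, 0, 0, -0.04, 0, 0, 0, 0.8]'

```text
t: 6.7
tool_pos: [0.6244, 0.1326, 0.0752]
eef_rot: [-0.001, 0.669, 0.743, -0.002]
force: [1.0, -0.0, 0.3]
finger_gap: 0.0682
grip_force: 0.0
```

```bash
python3 - <<'E'
from h import *
# square: stock centre (437.6,111.4) x heading -18; grip at (-12,-20) => 12 mm back along x from stock centre
a=np.radians(-18);x,y=.4376-.012*np.cos(a),.1114-.012*np.sin(a);print(x,y)
go(x,y,.15,162)
go(x,y,.15,-18)
E
```

```text
0.4261873218044582 0.11510820393249936
t 6.70 shift mm [   3.2 -199.2  -74. ] rz deg -66.0 | yaw 96.0 tilt 0.23 pos [0.6244 0.1326 0.0752] q6 0.05 gap 0.0682 grip 0
t 6.70 shift mm [   3.2 -199.2  -74. ] rz deg 114.0 | yaw 96.0 tilt 0.23 pos [0.6244 0.1326 0.0752] q6 0.05 gap 0.0682 grip 0
```

jog_arm --rows '[0.003, -0.04, -0.012, 0, 0, 0, 0.6, 0, -0.04, -0.012, 0, 0, 0, 0.6, 0, -0.04, -0.012, 0, 0, 0, 0.6, 0, -0.04, 0, 0, 0, 0, 0.6, 0, -0.039, 0, 0, 0, 0, 0.6, 0, 0, 0, 0, 0, -8.25, 0.6, 0, 0, 0, 0, 0, -8.25, 0.6, 0, 0, 0, 0, 0, -8.25, 0.6]'

```text
t: 7.5
tool_pos: [0.4273, 0.1151, 0.1127]
eef_rot: [0.0, 0.492, 0.871, 0.0]
force: [-0.5, 0.9, 0.5]
finger_gap: 0.0516
grip_force: 0.0
```

jog_arm --rows '[0, 0, 0, 0, 0, -8.25, 0.6, 0, 0, 0, 0, 0, -8.25, 0.6, 0, 0, 0, 0, 0, -8.25, 0.6, 0, 0, 0, 0, 0, -8.25, 0.6, 0, 0, 0, 0, 0, -8.25, 0.6, 0, 0, 0, 0, 0, 0, 0.6, 0, 0, 0, 0, 0, 0, 0.6, 0, 0, 0, 0, 0, 0, 0.6]'

```text
t: 8.3
tool_pos: [0.4272, 0.1151, 0.1123]
eef_rot: [0.0, 0.158, 0.987, 0.0]
force: [-0.6, 0.6, -1.0]
finger_gap: 0.0512
grip_force: 0.0
```

```bash
python3 - <<'E'
from fit import *
shot("w5")
run("stock","w5","red",.016,[rect(-45,45,-10,10)],[437,111,-18])
run("plane_board?","w5","grey",.032,[rect(-62.5,62.5,-21,21)],[626,130,96])
go(.4262,.1151,.003,162)
E
```

```text
stock [436.5 110.  -18.5] 0.062 | minrect mm [19.5 90.8] centroid [436.5 110. ]
plane_board? [626. 130.  96.] 5.185 | minrect mm [199.  199.5] centroid [638.3 131.7]
t 8.35 shift mm [  1.   -0.3 109.3] rz deg -0.2 | yaw 161.8 tilt 0.01 pos [0.4272 0.1151 0.1123] q6 -1.07 gap 0.0512 grip 0
```

View pics/w5.png

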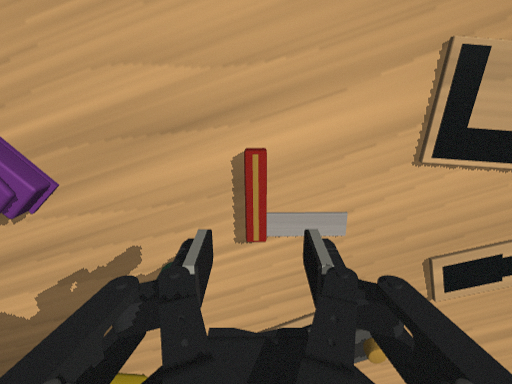

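The stock (255,195) lies between the fingers with its blade end near the palm. The fit gives 90.8×19.5 mm, which is right. Descend and grip.

jog_arm --rows '[0.0016, -0.0019, 0.03, 0, 0, 0, 0.6, 0, 0, 0.035, 0, 0, 0, 0.6, 0, 0, 0.03, 0, 0, 0, 0.6, 0, 0, 0.0145, 0, 0, 0, 0.6, 0, 0, 0, 0, 0, 0, 0.3, 0, 0, 0, 0, 0, 0, 0, 0, 0, 0, 0, 0, 0, 0, 0, 0, 0, 0, 0, 0, 0]'

```text
t: 9.15
tool_pos: [0.4256, 0.1139, 0.0037]
eef_rot: [0.001, 0.157, 0.988, 0.0]
force: [0.4, 0.5, 3.7]
finger_gap: 0.0182
grip_force: 59.2
```

```bash
python3 - <<'E'
from h import *
# target square pose (421.8,320.1,-21.9); grip point (-12,-20)
a=np.radians(-21.9);c,s=np.cos(a),np.sin(a);x,y=.4218-.012*c+.02*s,.3201-.012*s-.02*c;print(x,y)
go(x,y,.10,158.1)
E
```

```text
0.40320620930169676 0.3060191283129313
t 9.15 shift mm [ 80.7 175.8 -96.3] rz deg 3.8 | yaw 161.9 tilt 0.09 pos [0.4256 0.1139 0.0037] q6 -1.08 gap 0.0182 grip 59
```

jog_arm --rows '[0, 0, -0.02, 0, 0, 0, 0, 0, 0, -0.035, 0, 0, 0, 0, 0, 0, -0.035, 0, 0, 0, 0, 0.0115, 0.0251, 0, 0, 0, 0, 0, 0.0115, 0.0251, 0, 0, 0, 0, 0, 0.0115, 0.0251, 0, 0, 0, 0, 0, 0.0115, 0.0251, 0, 0, 0, 0, 0, 0.0115, 0.0251, 0, 0, 0, 0, 0]'

```text
t: 9.95
tool_pos: [0.4091, 0.2521, 0.0934]
eef_rot: [0.0, 0.157, 0.988, 0.0]
force: [-0.4, -0.2, -2.1]
finger_gap: 0.0181
grip_force: 59.1
```

jog_arm --rows '[0.0115, 0.0251, 0, 0, 0, 0, 0, 0.0115, 0.0251, 0, 0, 0, 0, 0, 0, 0, 0, 0, 0, 3.8, 0, 0, 0, 0.02, 0, 0, 0, 0, 0, 0, 0.02, 0, 0, 0, 0, 0, 0, 0, 0, 0, 0, 0, 0, 0, 0, 0, 0, 0, 0, 0, 0, 0, 0, 0, 0, 0]'

```text
t: 10.75
tool_pos: [0.4035, 0.3061, 0.054]
eef_rot: [0.001, 0.189, 0.982, 0.001]
force: [0.2, -0.0, -1.8]
finger_gap: 0.0184
grip_force: 59.1
```

```bash
python3 - <<'E'
from fit import *
shot("w6")
run("stock held","w6","red",.063,[rect(-45,45,-10,10)],[415,301,-22])
go(.4032,.306,.0097,158.1)
E
```

```text
stock held [413.7 302.2 -21.6] 0.072 | minrect mm [20.  92.5] centroid [413.8 302.1]
t 10.80 shift mm [ 0.2 -0.2 44.3] rz deg 0.1 | yaw 158.2 tilt 0.10 pos [0.4034 0.3061 0.054 ] q6 -0.61 gap 0.0183 grip 59
```

View pics/w6.png

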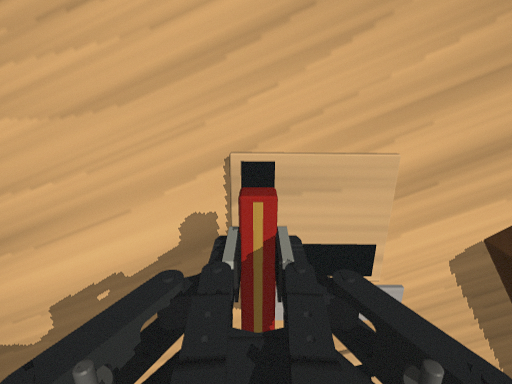

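The square is aligned over its silhouette, stock at (257,255), within 1 mm of its target. Lowering it now.

jog_arm --rows '[0, 0, 0.015, 0, 0, 0, 0, 0, 0, 0.015, 0, 0, 0, 0, 0, 0, 0.008, 0, 0, 0, 0, 0, 0, 0.003, 0, 0, 0, 0, 0, 0, 0.002, 0, 0, 0, 0, 0, 0, 0.001, 0, 0, 0, 0, 0, 0, 0, 0, 0, 0, 0, 0, 0, 0, 0, 0, 0, 0]'

```text
t: 11.6
tool_pos: [0.4032, 0.306, 0.0097]
eef_rot: [0.0, 0.189, 0.982, 0.0]
force: [-3.0, -1.7, 7.1]
finger_gap: 0.0186
grip_force: 60.1
```

jog_arm --rows '[0, 0, 0, 0, 0, 0, 0.3, 0, 0, 0, 0, 0, 0, 0.5, 0, 0, 0, 0, 0, 0, 0.5, 0, 0, 0, 0, 0, 0, 0.5, 0, 0, -0.03, 0, 0, 0, 0.5, 0, 0, -0.045, 0, 0, 0, 0.5, 0, 0, -0.05, 0, 0, 0, 1, 0, 0, -0.05, 0, 0, 0, 1]'

```text
t: 12.4
tool_pos: [0.4026, 0.3056, 0.1857]
eef_rot: [-0.0, 0.189, 0.982, -0.0]
force: [0.8, 0.4, -0.2]
finger_gap: 0.0704
grip_force: 0.0
```

```bash
python3 - <<'E'
from h import *
im,i,E=shot("w7")
cv2.imwrite("pics/w7o.png",cv2.resize(im[:,:,::-1],None,fx=.7,fy=.7))
go(.64,-.127,.20,156)
E
```

```text
t 12.45 shift mm [-379.7 -315.5   -6.3] rz deg 2.2 | yaw 158.2 tilt 0.63 pos [0.4049 0.3071 0.1941] q6 -0.61 gap 0.0770 grip 0
```

View pics/w7o.png

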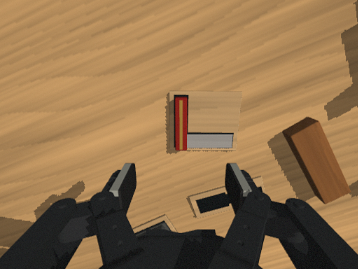

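The square covers its silhouette (203,120 in the reduced view). On to the tape.

jog_arm --rows '[-0.0345, -0.0287, 0, 0, 0, 0, 1, -0.0345, -0.0287, 0, 0, 0, 0, 1, -0.0345, -0.0287, 0, 0, 0, 0, 1, -0.0345, -0.0287, 0, 0, 0, 0, 1, -0.0345, -0.0287, 0, 0, 0, 0, 1, -0.0345, -0.0287, 0, 0, 0, 0, 1, -0.0345, -0.0287, 0, 0, 0, 0, 1, -0.0345, -0.0287, 0, 0, 0, 0, 1]'

```text
t: 13.25
tool_pos: [0.5743, -0.0118, 0.1837]
eef_rot: [0.0, 0.189, 0.982, 0.0]
force: [0.1, 0.1, 0.5]
finger_gap: 0.0857
grip_force: 0.0
```

jog_arm --rows '[-0.0345, -0.0287, 0, 0, 0, 0, 1, -0.0345, -0.0287, 0, 0, 0, 0, 1, -0.0345, -0.0287, 0, 0, 0, 0, 1, 0, 0, 0, 0, 0, 2.2, 1, 0, 0, 0, 0, 0, 0, 1, 0, 0, 0, 0, 0, 0, 1, 0, 0, 0, 0, 0, 0, 1, 0, 0, 0, 0, 0, 0, 1]'

```text
t: 14.05
tool_pos: [0.6377, -0.1277, 0.1841]
eef_rot: [0.0, 0.208, 0.978, -0.0]
force: [0.5, -0.1, -0.1]
finger_gap: 0.0856
grip_force: 0.0
```

```bash
python3 - <<'E'
from fit import *
im,i,E=shot("w8");print(E[:3,3])
run("disc","w8","disc",.032,[rect(-13,13,-13,13)],[640,-127,0],.045)
run("tape","w8","yellow",.02,[rect(-33,33,-27,27)],[640,-127,-24],.07)
cv2.imwrite("pics/w8o.png",ortho(im,i,E,.032,.54,.74,-.25,0,2500)[:,:,::-1])
go(.64,-.127,.004,156)
E
```

```text
[ 0.56463649 -0.09507721  0.32695669]
disc [ 646.2 -128.7    7.6] 0.239 | minrect mm [31.5 32. ] centroid [ 646.7 -128.8]
tape [ 639.3 -125.4  -23.5] 0.294 | minrect mm [54.4 68.5] centroid [ 635.7 -124.1]
t 14.10 shift mm [ -1.7   1.6 180.1] rz deg 0.0 | yaw 156.0 tilt 0.02 pos [ 0.6377 -0.1278  0.1841] q6 -1.41 gap 0.0854 grip 0
```

View pics/w8o.png

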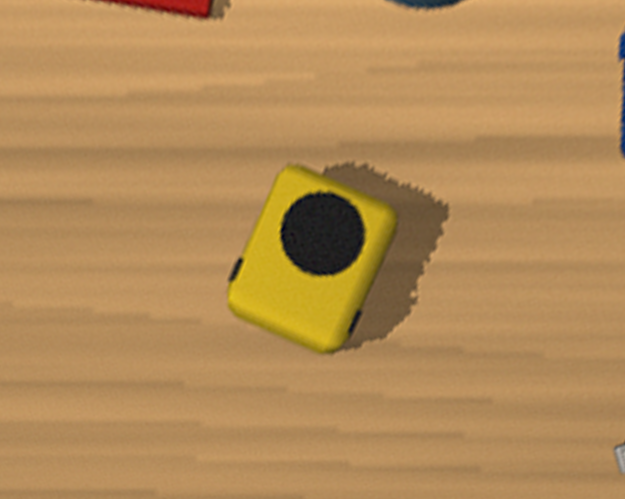

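The yellow tape is at (312,257), with its disc off-centre at (322,233) and the blue and red tapes only at the edges. Its centre is about (0.640, −0.1265) and the size matches. Descend and grip.

jog_arm --rows '[-0.0017, 0.001, 0.03, 0, 0, 0, 1, 0, 0, 0.045, 0, 0, 0, 1, 0, 0, 0.045, 0, 0, 0, 1, 0, 0, 0.04, 0, 0, 0, 1, 0, 0, 0.022, 0, 0, 0, 1, 0, 0, 0, 0, 0, 0, 0.4, 0, 0, 0, 0, 0, 0, 0.4, 0, 0, 0, 0, 0, 0, 0.4]'

```text
t: 14.9
tool_pos: [0.641, -0.1284, 0.0043]
eef_rot: [0.002, 0.208, 0.978, -0.0]
force: [0.8, -0.1, -2.4]
finger_gap: 0.0529
grip_force: 64.6
```

jog_arm --rows '[0, 0, 0, 0, 0, 0, 0.4, 0, 0, -0.02, 0, 0, 0, 0.4, 0, 0, -0.04, 0, 0, 0, 0.4, 0, 0, -0.04, 0, 0, 0, 0.4, 0, 0, 0, 0, 0, 0, 0.4, 0, 0, 0, 0, 0, 0, 0.4, 0, 0, 0, 0, 0, 0, 0.4, 0, 0, 0, 0, 0, 0, 0.4]'

```text
t: 15.7
tool_pos: [0.6391, -0.128, 0.1003]
eef_rot: [-0.001, 0.208, 0.978, 0.0]
force: [0.5, 0.4, -1.9]
finger_gap: 0.0531
grip_force: 65.0
```

```bash
python3 - <<'E'
from h import *
im,i,E=shot("w9");cv2.imwrite("pics/w9.png",cv2.resize(im[:,:,::-1],None,fx=1,fy=1))
go(.427,-.3235,.10,174.5)
E
```

```text
t 15.75 shift mm [ 114.2 -264.9    0.8] rz deg -18.5 | yaw 156.0 tilt 0.12 pos [ 0.6392 -0.1281  0.1004] q6 -1.41 gap 0.0530 grip 65
```

View pics/w9.png

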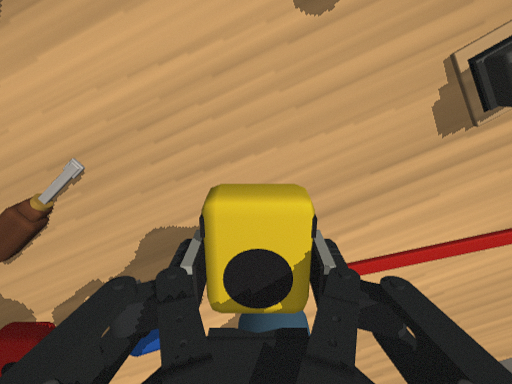

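```bash
python3 - <<'E'
from h import *
im,i,E=load("w9");T=np.load("pics/w9.npz")["T"]
for u,v,z in [(259,183,.098),(259,200,.128),(259,313,.128),(258,279,.128),(202,240,.115),(314,240,.115)]:
    p=toworld(u,v,z,i,E);print(np.round((np.linalg.inv(T)@np.append(p,1))[:3]*1000,1))
im,i,E=load("w2"); 
E
```

```text
[33.2  0.8  2.4]
[ 35.    0.7 -27.6]
[-26.9   0.9 -27.8]
[ -6.4   0.3 -27.7]
[  7.7 -28.6 -14.7]
[  7.8  29.3 -14.7]
```

jog_arm --rows '[0.0071, -0.0166, 0, 0, 0, 0, 0.4, 0.0142, -0.0331, 0, 0, 0, 0, 0.4, 0.0142, -0.0331, 0, 0, 0, 0, 0.4, 0.0142, -0.0331, 0, 0, 0, 0, 0.4, 0.0142, -0.0331, 0, 0, 0, 0, 0.4, 0.0142, -0.0331, 0, 0, 0, 0, 0.4, 0.0142, -0.0331, 0, 0, 0, 0, 0.4, 0.0142, -0.0331, 0, 0, 0, 0, 0.4]'

```text
t: 16.55
tool_pos: [0.44, -0.3122, 0.1012]
eef_rot: [-0.0, 0.208, 0.978, 0.0]
force: [0.9, -0.8, -1.7]
finger_gap: 0.0527
grip_force: 64.8
```

jog_arm --rows '[0.0071, -0.0166, 0, 0, 0, 0, 0.4, 0, 0, 0, 0, 0, -6.17, 0.4, 0, 0, 0, 0, 0, -6.17, 0.4, 0, 0, 0, 0, 0, -6.16, 0.4, 0, 0, 0.03, 0, 0, 0, 0.4, 0, 0, 0.03, 0, 0, 0, 0.4, 0, 0, 0, 0, 0, 0, 0.4, 0, 0, 0, 0, 0, 0, 0.4]'

```text
t: 17.35
tool_pos: [0.428, -0.3238, 0.0419]
eef_rot: [-0.0, 0.048, 0.999, 0.0]
force: [-1.1, -1.3, -2.0]
finger_gap: 0.0531
grip_force: 64.6
```

```bash
python3 - <<'E'
from h import *
im,i,E=shot("w10");cv2.imwrite("pics/w10.png",cv2.resize(im[:,:,::-1],None,fx=.7,fy=.7))
go(.4285,-.3240,.0103,174.5)
E
```

```text
t 17.40 shift mm [ 0.1  0.2 32.5] rz deg -0.0 | yaw 174.5 tilt 0.05 pos [ 0.4285 -0.3242  0.0428] q6 -2.19 gap 0.0527 grip 65
```

jog_arm --rows '[0, 0, 0.012, 0, 0, 0, 0.4, 0, 0, 0.01, 0, 0, 0, 0.4, 0, 0, 0.005, 0, 0, 0, 0.4, 0, 0, 0.003, 0, 0, 0, 0.4, 0, 0, 0.002, 0, 0, 0, 0.4, 0, 0, 0.001, 0, 0, 0, 0.4, 0, 0, 0, 0, 0, 0, 0.4, 0, 0, 0, 0, 0, 0, 0.4]'

```text
t: 18.2
tool_pos: [0.4281, -0.3239, 0.0098]
eef_rot: [0.0, 0.048, 0.999, -0.0]
force: [-7.0, 5.1, 11.8]
finger_gap: 0.0527
grip_force: 66.6
```

jog_arm --rows '[0, 0, 0, 0, 0, 0, 0.7, 0, 0, 0, 0, 0, 0, 1, 0, 0, 0, 0, 0, 0, 1, 0, 0, -0.02, 0, 0, 0, 1, 0, 0, -0.045, 0, 0, 0, 1, 0, 0, -0.045, 0, 0, 0, 1, 0, 0, -0.045, 0, 0, 0, 1, 0, 0, 0, 0, 0, 8, 1]'

```text
t: 19.0
tool_pos: [0.4299, -0.3253, 0.17]
eef_rot: [0.004, 0.118, 0.993, -0.003]
force: [-0.3, 0.8, -0.6]
finger_gap: 0.0855
grip_force: 0.0
```

jog_arm --rows '[0, 0, 0, 0, 0, 7.5, 1, 0, 0, 0, 0, 0, 7.5, 1, 0, 0, 0, 0, 0, 7.5, 1, 0, 0, 0, 0, 0, 7.5, 1, 0, 0, 0, 0, 0, 7.5, 1, 0, 0, 0, 0, 0, 7.5, 1, 0, 0, 0, 0, 0, 7.5, 1, 0, 0, 0, 0, 0, 0, 1]'

```text
t: 19.8
tool_pos: [0.4281, -0.3239, 0.1637]
eef_rot: [0.0, 0.546, 0.838, -0.0]
force: [-0.3, -0.3, -0.1]
finger_gap: 0.0852
grip_force: 0.0
```

```bash
python3 - <<'E'
from h import *
im,i,E=shot("w11")
cv2.imwrite("pics/w11.png",im[:,:,::-1])
go(.585,-.335,.17,114)
E
```

```text
t 19.85 shift mm [-74.3 138.6  -6.2] rz deg 0.1 | yaw 114.1 tilt 0.00 pos [ 0.4281 -0.3239  0.1638] q6 -1.14 gap 0.0853 grip 0
```

View pics/w11.png

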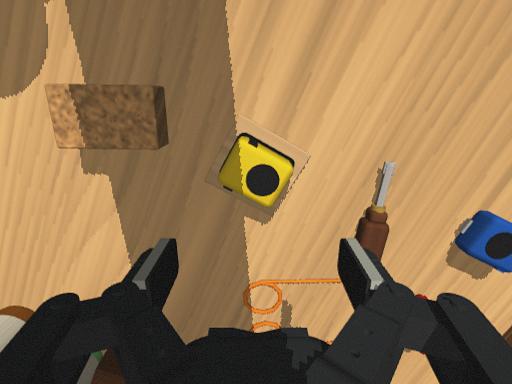

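The tape sits on its board (257,170) with a thin even border. The gouge is at (378,210). Moving above the gouge.

jog_arm --rows '[-0.0185, 0.0347, 0, 0, 0, 0, 1, -0.0185, 0.0347, 0, 0, 0, 0, 1, -0.0185, 0.0347, 0, 0, 0, 0, 1, -0.0185, 0.0347, 0, 0, 0, 0, 1, 0, 0, 0, 0, 0, 0, 0.75, 0, 0, 0, 0, 0, 0, 0.75, 0, 0, 0, 0, 0, 0, 0.75, 0, 0, 0, 0, 0, 0, 0.75]'

```text
t: 20.65
tool_pos: [0.5843, -0.3353, 0.1643]
eef_rot: [0.0, 0.545, 0.839, -0.0]
force: [0.1, -0.5, 0.2]
finger_gap: 0.0642
grip_force: 0.0
```

```bash
python3 - <<'E'
from h import *
im,i,E=shot("w12")
o=ortho(im,i,E,.013,.50,.66,-.42,-.22,3000);cv2.imwrite("pics/w12o.png",o[:,:,::-1])
go(.585,-.335,.002,114)
E
```

```text
t 20.70 shift mm [  0.2   0.7 162.4] rz deg -0.0 | yaw 114.0 tilt 0.04 pos [ 0.5844 -0.3354  0.1644] q6 -0.99 gap 0.0641 grip 0
```

View pics/w12o.png

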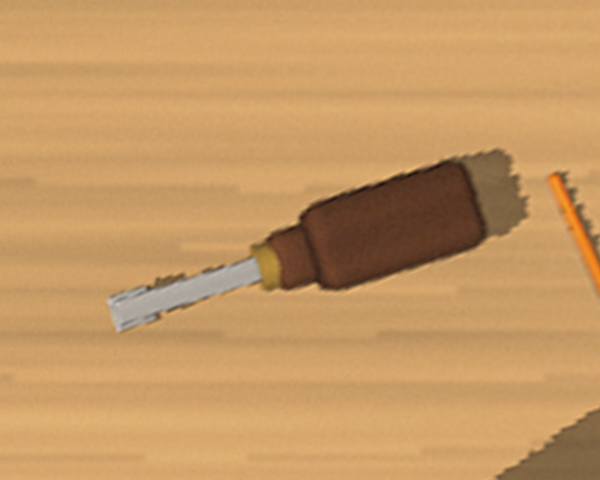

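The gouge is clear: tip (113,313), butt (478,203), length 127 mm against 125. Heading is 106.8° and the grip point (0.5837, −0.3506).

jog_arm --rows '[-0.0136, -0.0068, 0.02, 0, 0, 0, 0.75, 0, 0, 0.035, 0, 0, 7.2, 0.75, 0, 0, 0.04, 0, 0, 0, 0.75, 0, 0, 0.04, 0, 0, 0, 0.75, 0, 0, 0.027, 0, 0, 0, 0.75, 0, 0, 0, 0, 0, 0, 0.4, 0, 0, 0, 0, 0, 0, 0, 0, 0, 0, 0, 0, 0, 0]'

```text
t: 21.5
tool_pos: [0.5851, -0.351, 0.0044]
eef_rot: [0.002, 0.596, 0.803, 0.0]
force: [-0.6, -0.2, 0.0]
finger_gap: 0.0291
grip_force: 59.3
```

jog_arm --rows '[0, 0, 0, 0, 0, 0, 0, 0, 0, 0, 0, 0, 0, 0, 0, 0, 0, 0, 0, 0, 0, 0, 0, -0.02, 0, 0, 0, 0, 0, 0, -0.04, 0, 0, 0, 0, 0, 0, -0.04, 0, 0, 0, 0, 0, 0, 0, 0, 0, 0, 0, 0, 0, 0, 0, 0, 0, 0]'

```text
t: 22.3
tool_pos: [0.5845, -0.3505, 0.1033]
eef_rot: [0.001, 0.596, 0.803, 0.0]
force: [-0.6, 0.5, -1.6]
finger_gap: 0.0288
grip_force: 59.6
```

```bash
python3 - <<'E'
from h import *
im,i,E=shot("w13");cv2.imwrite("pics/w13.png",im[:,:,::-1])
# grip target on board: gouge origin (593.1,310.2) heading 86.8, grip at -12
a=np.radians(86.8);x,y=.5931-.012*np.cos(a),.3102-.012*np.sin(a);print(x,y)
go(x,y,.10,86.8); go(.30,0,.1)
s=monitor.sense();print(s["force"])
E
```

```text
0.592430141940082 0.2982187108298162
t 22.35 shift mm [618.4 195.1   1.7] rz deg 20.0 | yaw 106.8 tilt 0.01 pos [ 0.584  -0.3502  0.1017] q6 -0.89 gap 0.0288 grip 60
t 22.35 shift mm [ 417.2 -171.     1.8] rz deg 0 | yaw 106.8 tilt 0.01 pos [ 0.584  -0.3502  0.1017] q6 -0.89 gap 0.0288 grip 60
[-0.01583162  0.24651415 -1.70478374]
```

View pics/w13.png

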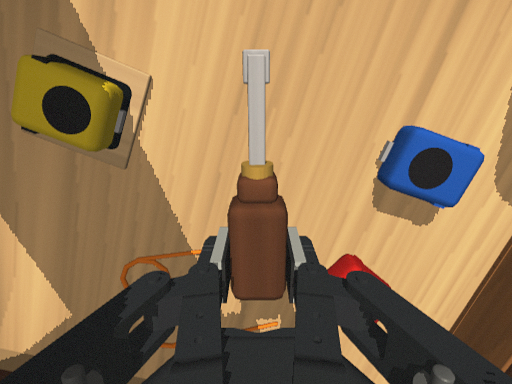

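jog_arm --rows '[0.0193, 0.0061, 0, 0, 0, 0, 0, 0.0387, 0.0122, 0, 0, 0, 0, 0, 0.0387, 0.0122, 0, 0, 0, 0, 0, 0.0387, 0.0122, 0, 0, 0, 0, 0, 0.0387, 0.0122, 0, 0, 0, 0, 0, 0.0387, 0.0122, 0, 0, 0, 0, 0, 0.0387, 0.0122, 0, 0, 0, 0, 0, 0.0387, 0.0122, 0, 0, 0, 0, 0]'

```text
t: 23.15
tool_pos: [0.5873, -0.0443, 0.1005]
eef_rot: [-0.001, 0.597, 0.803, -0.001]
force: [0.7, -0.6, -1.4]
finger_gap: 0.0289
grip_force: 59.5
```

jog_arm --rows '[0.0387, 0.0122, 0, 0, 0, 0, 0, 0.0387, 0.0122, 0, 0, 0, 0, 0, 0.0387, 0.0122, 0, 0, 0, 0, 0, 0.0387, 0.0122, 0, 0, 0, 0, 0, 0.0387, 0.0122, 0, 0, 0, 0, 0, 0.0387, 0.0122, 0, 0, 0, 0, 0, 0.0387, 0.0122, 0, 0, 0, 0, 0, 0.0387, 0.0122, 0, 0, 0, 0, 0]'

```text
t: 23.95
tool_pos: [0.5915, 0.28, 0.1002]
eef_rot: [-0.001, 0.596, 0.803, -0.001]
force: [1.2, -0.3, -0.7]
finger_gap: 0.0288
grip_force: 59.5
```

jog_arm --rows '[0.0193, 0.0061, 0, 0, 0, 0, 0, 0, 0, 0, 0, 0, 6.67, 0, 0, 0, 0, 0, 0, 6.67, 0, 0, 0, 0, 0, 0, 6.66, 0, 0, 0, 0.02, 0, 0, 0, 0, 0, 0, 0.02, 0, 0, 0, 0, 0, 0, 0, 0, 0, 0, 0, 0, 0, 0, 0, 0, 0, 0]'

```text
t: 24.75
tool_pos: [0.5923, 0.2986, 0.0612]
eef_rot: [-0.0, 0.727, 0.687, -0.001]
force: [-0.8, -0.1, -0.3]
finger_gap: 0.029
grip_force: 59.5
```

```bash
python3 - <<'E'
from h import *
im,i,E=shot("w14");cv2.imwrite("pics/w14.png",im[:,:,::-1])
go(.5924,.2982,.0095,86.8)
im,i,E=load("w13");T=np.load("pics/w13.npz")["T"];p=toworld(257,50,.1017-.004+.011,i,E);print(np.round((np.linalg.inv(T)@np.append(p,1))[:3]*1000,1))
E
```

```text
t 24.80 shift mm [-0.6 -0.3 52.6] rz deg -0.0 | yaw 86.8 tilt 0.01 pos [0.5927 0.2988 0.0621] q6 0.47 gap 0.0286 grip 59
[98.4  0.1 -5.6]
```

View pics/w14.png

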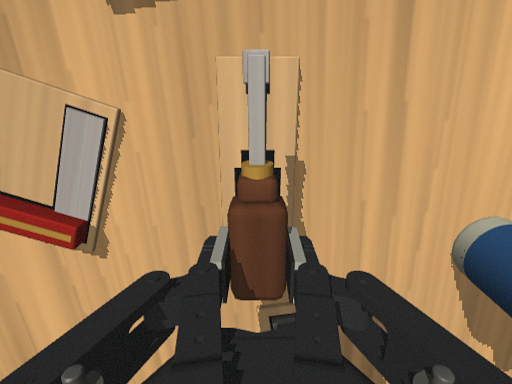

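The gouge lines up with its silhouette (257,160), blade to the drawn end. Lowering it.

jog_arm --rows '[-0.0015, 0, 0.015, 0, 0, 0, 0, 0, 0, 0.018, 0, 0, 0, 0, 0, 0, 0.01, 0, 0, 0, 0, 0, 0, 0.005, 0, 0, 0, 0, 0, 0, 0.002, 0, 0, 0, 0, 0, 0, 0.002, 0, 0, 0, 0, 0, 0, 0.001, 0, 0, 0, 0, 0, 0, 0, 0, 0, 0, 0]'

```text
t: 25.6
tool_pos: [0.5929, 0.2975, 0.0101]
eef_rot: [0.0, 0.727, 0.687, 0.001]
force: [-4.4, -1.7, 5.5]
finger_gap: 0.0287
grip_force: 60.3
```

Contact is light. Release, lift and back off to check.

jog_arm --rows '[0, 0, 0, 0, 0, 0, 0.4, 0, 0, 0, 0, 0, 0, 0.7, 0, 0, 0, 0, 0, 0, 0.7, 0, 0, 0, 0, 0, 0, 0.7, 0, 0, -0.03, 0, 0, 0, 0.7, 0, 0, -0.045, 0, 0, 0, 0.7, 0, 0, -0.05, 0, 0, 0, 0.7, 0, 0, -0.05, 0, 0, 0, 0.7]'

```text
t: 26.4
tool_pos: [0.5922, 0.2972, 0.1856]
eef_rot: [-0.0, 0.727, 0.687, -0.0]
force: [-0.0, 0.2, 0.3]
finger_gap: 0.0601
grip_force: 0.0
```

jog_arm --rows '[-0.03, -0.04, -0.01, 0, 0, 0, 0.7, -0.03, -0.04, -0.01, 0, 0, 0, 0.7, -0.03, -0.04, -0.01, 0, 0, 0, 0.7, -0.03, -0.04, -0.01, 0, 0, 0, 0.7, -0.03, -0.04, 0, 0, 0, 0, 0.7, 0, 0, 0, 0, 0, 0, 0.7, 0, 0, 0, 0, 0, 0, 0.7, 0, 0, 0, 0, 0, 0, 0.7]'

```text
t: 27.2
tool_pos: [0.3884, 0.1614, 0.2233]
eef_rot: [0.0, 0.727, 0.687, 0.0]
force: [0.3, 0.3, -0.3]
finger_gap: 0.0596
grip_force: 0.0
```

```bash
python3 - <<'E'
from fit import *
im,i,E=shot("w15");go(.4,0,.2)
cv2.imwrite("pics/w15o.png",ortho(im,i,E,.012,.36,.72,-.05,.42,1600)[:,:,::-1])
run("tin","w15","green",.026,[rect(-20,20,-20,20)],[500,0,0],.06)
E
```

```text
t 27.25 shift mm [-160.5   20.6   23. ] rz deg 0 | yaw 86.8 tilt 0.01 pos [0.3885 0.1614 0.223 ] q6 0.36 gap 0.0601 grip 0
tin [515.8  15.7  -4.4] 0.852 | minrect mm [ 7.2 40.9] centroid [514.3  15.1]
```

View pics/w15o.png

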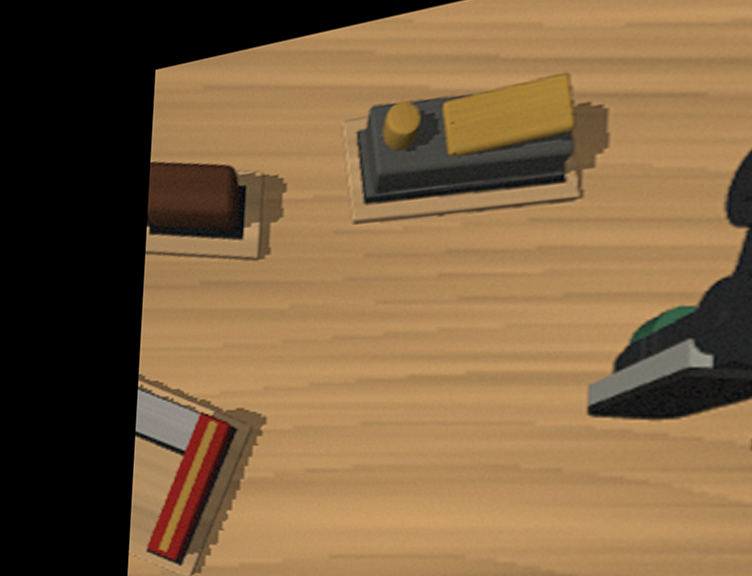

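The plane (470,140), gouge (195,200) and square (190,490) each sit flat within a few mm of their silhouettes. The tin is partly hidden by a finger, but I never went near it. Handing in.

```bash
python3 -c "
from cell import ticket
print(ticket.hand_in())"
```

```text
the job is handed in; nothing more can be done
None
```

The plane, gouge, square and tape each look flat and in place on their own boards in the last pictures, the wax tin was not touched, and I handed the job in at about 27 s of the 112 s allowed; it gave no verdict.

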